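Pop the wide touch-latch door of the balcony cupboard ajar to air it

TASK

The wide compartment of the little white-doored cupboard needs airing, but the green crate of pegs stands right in front of it. With closed fingertips inside the crate, push it straight out along the shelf, without lifting it, until at least 80 mm of clear shelf lies between it and the cupboard; then press the wide door once near its free upper corner, so that the catch lets go, and back off so that the door springs ajar and stays ajar. Pinch and lift nothing, leave the narrow door shut and do not disturb the other things standing about.

Things in the scene. Friction and masses are not known exactly. Their poses are not given: they have to be found in the camera images.
- cupboard: Fixed cupboard, grey carcass, two white handleless doors: 200 mm deep, 330 wide, 180 high. Origin: centre of its underside, on the shelf. Its x points from front to back: the shut doors' outer faces are at x = -100 mm. Along its y the wide door spans -160 to +35 mm, the narrow one +40 to +160. Doors: 6 to 174 mm above the shelf, 16 thick; the carcass top is set back 22 mm behind their faces.
- wide_door (a joint): Wide door's angle (rad): 0 shut, negative pressed in, positive open. Upright hinge at the cupboard's y = -160 mm end. Pressing in takes about 2.5 N and 3.3 mm at point wide_press, to a firm stop at -0.022; a moment there (0.1 s) trips it. As the finger withdraws, the door springs out behind it within about a second and rests near 0.21 (free edge 42 mm out). Pushed home again, it latches and will not release again.
- wide_press (a point): The place to press on the wide door's outer face: 45 mm from its free edge, 34 mm below its top edge (140 mm above the shelf). Moves with the door.
- narrow_door (a joint): Angle of the narrow door (rad), 0 shut, positive open; it has the same kind of catch (pressed in it springs out to about 0.34 rad) and is hinged at the cupboard's y = +160 mm end. It is to stay shut.
- crate: Loose open green crate, clothes pegs on its floor, 12 to 25 mm before the wide door, blocking it. Outside 140 (its x) by 200 (its y) by 85 mm high; inside 128 by 188 mm clear; pegs reach 25 mm above the shelf. 0.5 to 0.9 kg. Origin: centre of its underside, on the shelf. At the start its +x side faces the cupboard, square within 3 degrees.
- crate_near0 (a point): Top corner (85 mm up) of the crate at its own x = +70, y = -100 mm: one end of the side that faces the cupboard.
- crate_near1 (a point): Top corner (85 mm up) of the crate at its own x = +70, y = +100 mm: the other end of the side that faces the cupboard.
- spare_crate: Bystander: a second, empty green crate of the same size and build, on the right of the shelf. Origin at the centre of its underside.
- peg_hoop: Bystander: stainless steel peg hoop lying flat, 190 mm across, 255 mm over its pegs, 12 mm high. Origin: its centre, on the shelf.
- brush: Bystander: red hard silicone scrubbing brush lying on its bristles beyond the hinge end of the wide door, 192 mm long (its x), 60 mm wide, 31 mm high. Origin on the shelf near its middle.
- peg_cup: Bystander: open steel cup with pegs standing in it, before the narrow door's hinge end, 72 mm across, about 100 mm high. Origin: centre of its underside.
- pot: Bystander: small terracotta pot with a succulent, 106 mm across, 150 mm high with the plant. Origin: centre of its underside.
- bottle: Bystander: closed white plastic bottle, 68 mm across, 190 mm high. Origin: centre of its underside.
- drawers: Bystander, fixed: small white drawer unit with three clear-fronted drawers, 170 mm deep, 210 mm wide, 200 mm high. Origin: centre of its underside.

How it is judged (in metres and radians):
On the way, in this order (a step that is already met when the one before it is completed fails the run):
1. the crate has been pushed out from the cupboard, both its near corners at least 60 mm in front of the door's face, standing flat and at rest, with the wide door still shut (x of each of crate_near0, crate_near1 in the frame of cupboard below -0.16 m and x of crate in the frame of cupboard below -0.215 m and height (world z) of crate below 0.012 m and angle between crate's own z axis and vertical below 0.1 rad and linear speed of crate below 0.02 m/s and value of joint wide_door below 0.02 rad), for 0.2 s.
2. the wide door has been pressed in and its catch tripped by the fingers (value of joint wide_door below -0.01 rad and contact force between the fingers and cupboard above 0.5 N), for 0.04 s.
3. the wide door has sprung ajar, free of the fingers (value of joint wide_door above 0.15 rad and contact force between each of the arm, the fingers and cupboard below 0.1 N), for 0.2 s.
At the end, for the whole second after the job is handed in: The wide door stands ajar between 0.15 and 0.29 rad, the narrow door is shut (within 0.02 rad), and the crate stands flat on the shelf at rest with both near corners at least 60 mm in front of the shut door's plane (value of joint wide_door between 0.15 and 0.29 rad and value of joint narrow_door between -0.01 and 0.02 rad and x of each of crate_near0, crate_near1 in the frame of cupboard below -0.16 m and x of crate in the frame of cupboard below -0.215 m and height (world z) of crate below 0.012 m and angle between crate's own z axis and vertical below 0.1 rad and linear speed of crate below 0.02 m/s); the robot touches nothing.
It fails at once if the crate is lifted or tipped (height (world z) of crate above 0.015 m or angle between crate's own z axis and vertical above 0.2 rad).
It fails at once if the crate is gripped: the fingers squeeze or press it with over 30 N (contact force between the fingers and crate above 30 N).
It fails at once if the narrow door is released (value of joint narrow_door above 0.04 rad).
It fails at once if a bystander is shifted by more than 30 mm, lifted or knocked over (distance of any of spare_crate, peg_hoop, brush, peg_cup, pot, bottle from where it was at the start of the episode above 0.03 m or angle between any of spare_crate, peg_hoop, brush, peg_cup, pot, bottle's own z axis and vertical above 0.4 rad).
It also fails if it takes over 45 s, if anything falls off the work surface, if the arm or the gripper's body presses on something with over 40 N, if the wrist force passes 120 N, or if a joint passes its speed limit or range.

ROBOT

A 6-joint arm with a two-finger parallel gripper is mounted at the origin on the work surface. World frame = base frame: x ahead of the robot, y to its left, z up, the work surface at z = 0. Lengths are in mm, angles in rad, forces in N, time in s.
With the tool pointing down it reaches from about 425 to 950 mm from the base axis. Payload 3.5 kg.
Tool frame: the origin (TCP) lies on the mounting face of the last link; the fingertips stand 173 mm ahead of it and the grasp point (between the pads) lies 155 mm ahead of it; z points along the fingers, y is the line along which they close (so a half turn about z gives the same grasp; the last joint's range is limited). The gripper opens to 85 mm and grips with 20 to 120 N. Pads are 22 mm wide; open, the fingers measure 114 mm over their backs; the gripper's body (76 mm by 85 mm) begins 54 mm behind the grasp point. The pads swing forward as they close: fully open they stand 13 mm farther back than shut.
Start: joints at [-1.31, 0.286, 1.577, -0, 1.279, -0.15], TCP at [269.578, -618.818, 404.725] pointing down, gripper open.
Joint ranges: [-2.77, 2.77], [-0.9, 2.22], [0.21, 2.48], [-1.53, 4.67], [0.24, 2.81], [-2.84, 2.84]. Speed limits (rad/s): [2.79, 2.79, 3.14, 3.14, 3.14, 3.14].

INTERFACE

Orientations are given as a unit quaternion [w, x, y, z].
In Python, from rig import readout, camera, ticket gives the robot as it stands.
- The arm moves only by the tool move_arm, never from a script. Its arguments are lists of equal length, an entry for each row: "linear": the shift along the tool's x, y, z scaled (see below), a list of three; "turn": the turn, a rotation vector about the tool's x, y, z scaled (see below), a list of three; "grip": the gripper's target within -1 to 1 (fully open at 1, half-way at 0, shut at -1). In form: {"linear": [[tx, ty, tz], ...], "turn": [[ax, ay, az], ...], "grip": [grip, ...]}. A call has 1 to 10 rows; each row shifts and turns the commanded pose from where the row before left it, along the tool's axes as they then stand; what a row does not reach is not made up. The controller multiplies each number of a shift by 0.2 m and each number of a turn by pi rad. A row lasts 1/8 s, in which the tool goes at most 62.5 mm and 10.7 degrees, less where a joint would pass 70% of its speed; a pose out of reach is approached as far as the arm can. A call with a number of a shift or a turn outside -1 to 1 is refused whole. A call with a gripper value outside its range is refused whole. The fingers move at their own pace and stop on an object; "squeeze" is the grip in N (left out, the last holds). Time passes only in rows, so rows that do not move let the fingers close. It gives the time, the measured TCP pose, the force, the opening and the grip force at its end, in the units of the state.
- readout.get_state(): the state, without advancing time (a new reading comes with each control period).
- camera(name): name is "scene" or "top"; returns a dict with "color" (420x560x3 uint8, red, green, blue), "vfov" (degrees; the focal length in pixels is half the picture's height over the tangent of half this angle, whatever the lens; pixels are square), "cx", "cy" (the principal point, pixels), "eye" and "orientation" of the camera in the world. Camera axes: x right, y up, looking along -z (the intrinsics and any distortion apply to the point x, -y, -z); pixel columns grow to the right and rows downward; lengths in mm; the calibration is good to about 2 mm. A picture is of the moment at which its call begins. There is no depth.
- ticket.hand_in(): hands the job in; it is judged then, once.
The state is a dict: "time": time; "joints": joint angles; "dq": joint speeds; "joint_torque": joint torques, N m; "position": TCP position; "tcp_rot": TCP orientation; "ft_force": force on the tool from outside, world axes, zero at the start; "torque": the same for the moment, N m; "grip_width": finger opening in mm; "gripper_force": force on a finger pad.
Only numpy, scipy, OpenCV 4.12 (cv2) and the standard library are available. Lean on these libraries where they do the work, as an engineer would, in place of code of your own. Each camera call takes 0.05 s, during which the arm holds its last target. There are 200 camera calls.

## Working session

There is one attempt and no reset: what is moved stays moved. The work goes in short steps, Python scripts to look and compute and a tool call to move; the robot and the scene stay as the last step left them, time stands still between calls to the robot, and variables do not carry over. Pictures are saved under pics/ and viewed, at most 10 in all, crops included, and the job is handed in when it is done.

Besides the shell and the picture viewer there is one more tool, called after ">>>" by a JSON object that holds its "name" and its "arguments". move_arm: Moves the arm, as the interface text tells. Its arguments: {"type":"object","properties":{"linear":{"type":"array","items":{"type":"array","items":{"type":"number"}}},"turn":{"type":"array","items":{"type":"array","items":{"type":"number"}}},"grip":{"type":"array","items":{"type":"number"}},"squeeze":{"type":"number"}},"required":["linear","turn","grip"]}

```bash
mkdir -p pics; ls; python3 - <<'E'
from rig import readout, camera
import cv2
for n in("scene","top"):
    c=camera(n); cv2.imwrite(f"pics/{n}0.png",c["color"][:,:,::-1]); print(n,{k:v for k,v in c.items() if k!="color"})
print(readout.get_state())
E
```

```text
pics
scene {'vfov': 56.29002201088178, 'cx': 280.7885212913121, 'cy': 206.37830959147695, 'eye': array([ 940.73620203,    2.07003999, 1219.61105874]), 'orientation': array([0.69179076, 0.11172759, 0.10992187, 0.70488274])}
top {'vfov': 48.40446263351118, 'cx': 276.67322527560657, 'cy': 207.88860587826173, 'eye': array([ 405.22203344,  -14.2014219 , 1496.50309387]), 'orientation': array([-0.70260219, -0.04465523,  0.03435887,  0.70934868])}
{'time': 0.1, 'joints': array([-1.30996151e+00,  2.87129185e-01,  1.57806673e+00, -1.67990607e-05,
        1.27861240e+00, -1.50028464e-01]), 'dq': array([ 0.00018439, -0.00307573, -0.00327731, -0.00029118,  0.00076055,
       -0.00089811]), 'joint_torque': array([ 1.23830559e-03, -4.07291937e+01, -2.93698597e+01, -1.00813879e-04,
        3.40727769e-03,  4.85282087e-06]), 'position': array([ 269.54336911, -618.59325099,  403.43077622]), 'tcp_rot': array([-1.10568303e-03,  9.78971930e-01,  2.03991994e-01, -6.93743104e-05]), 'ft_force': array([-0.14377365,  0.02950218,  0.05028213]), 'torque': array([ 0.0109356 , -0.07556429,  0.0033289 ]), 'gripper_force': 0.0, 'grip_width': 85.26744579232648}
```

View pics/scene0.png

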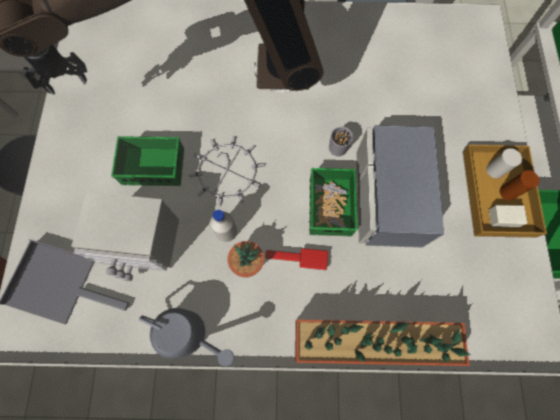

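View pics/top0.png

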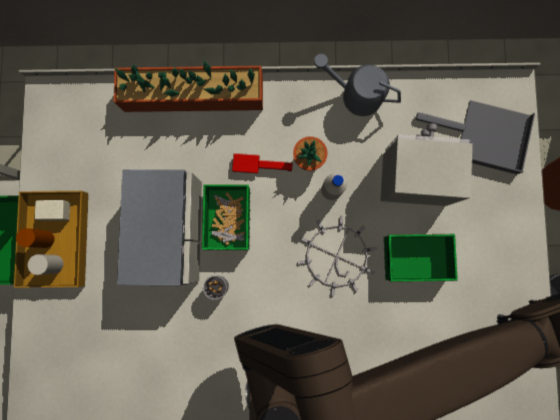

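The scene picture shows the crate at about (333,202), in front of the cupboard's doors (edge near column 372), with the cup at (341,138) and the brush at (300,258). In the top picture the cupboard spans columns 120–198, its doors face right (world −y), the crate is at (226,217) and the hoop starts near column 303.

```bash
python3 - <<'E'
import cv2
a=cv2.imread("pics/top0.png")[150:310,100:270]; b=cv2.imread("pics/scene0.png")[110:260,290:450]
cv2.imwrite("pics/tc.png",cv2.resize(a,None,fx=3.7,fy=3.7,interpolation=cv2.INTER_CUBIC))
cv2.imwrite("pics/sc.png",cv2.resize(b,None,fx=4,fy=4,interpolation=cv2.INTER_CUBIC))
E
```

```text
(no output)
```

View pics/tc.png

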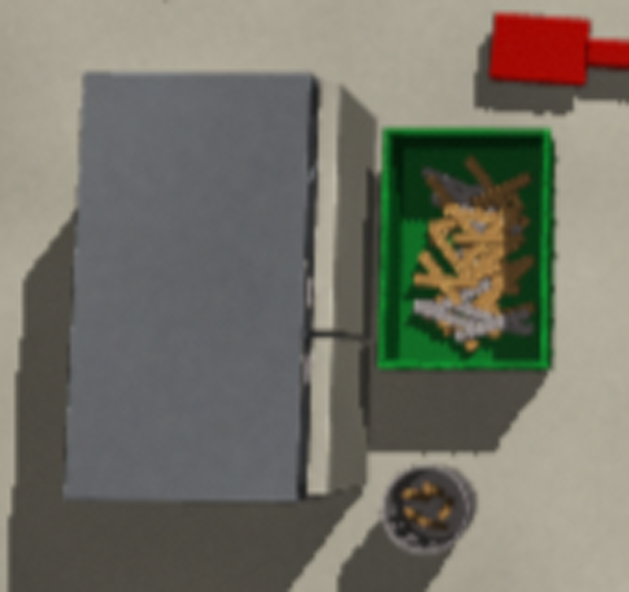

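View pics/sc.png

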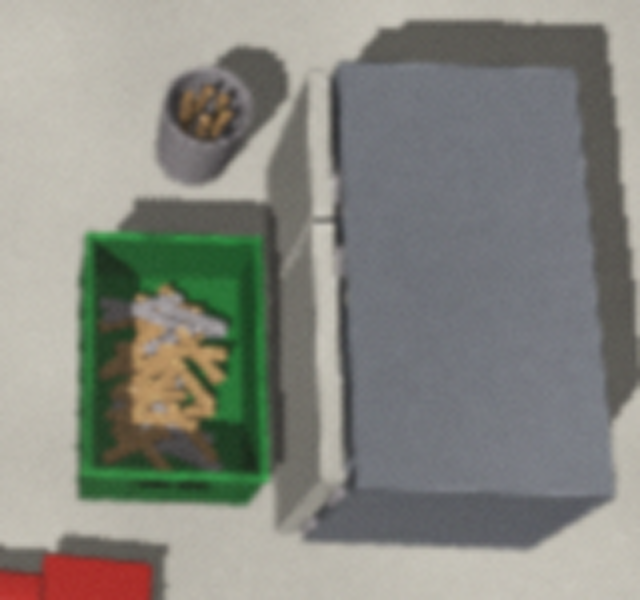

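The crops give corner pixels: in the top crop the carcass is (83,73),(314,75),(301,498),(66,497), the door edge (342,87)–(328,494), and the crate (384,129),(551,129),(549,369),(378,367). In the scene crop the same corners are visible, with the crate at (87,235),(265,236),(268,472),(84,472).

```bash
cat > h.py <<'E'
import numpy as np
from scipy.spatial.transform import Rotation as R
from scipy.optimize import least_squares
C={"scene":(56.29002201,280.78852,206.37831,[940.736,2.070,1219.611],[0.69179076,0.11172759,0.10992187,0.70488274]),
"top":(48.40446263,276.673225,207.888606,[405.222,-14.2014,1496.503],[-0.70260219,-0.04465523,0.03435887,0.70934868])}
def proj(n,P):
    v,cx,cy,e,q=C[n]; f=210/np.tan(np.radians(v/2))
    p=(np.atleast_2d(P)-e)@R.from_quat([*q[1:],q[0]]).as_matrix()
    return np.c_[cx-f*p[:,0]/p[:,2],cy+f*p[:,1]/p[:,2]]
def place(x,P):
    return R.from_euler('z',x[2]).apply(P)+[x[0],x[1],x[3] if len(x)>3 else 0]
def fit(obs,x0):
    g=lambda x:np.concatenate([(proj(n,place(x,np.array(P,float)))-uv).ravel() for n,P,uv in obs])
    r=least_squares(g,x0,x_scale=[100,100,1,50][:len(x0)],loss='soft_l1'); return r.x,g(r.x).reshape(-1,2)
E
python3 - <<'E'
from h import *
T=lambda u:(np.array(u)+.5)/3.7-.5+[100,150]
S=lambda u:(np.array(u)+.5)/4-.5+[290,110]
cup=[("top",[[100,-165,180],[-78,-165,180],[-78,165,180],[100,165,180],[-100,-160,174],[-100,160,174],[-100,37.5,174]],T([[83,73],[314,75],[301,498],[66,497],[342,87],[328,494],[335,335]])),
("scene",[[-78,165,180],[100,165,180],[100,-165,180],[-78,-165,180],[-100,160,174],[-100,37.5,174]],S([[337,64],[575,69],[613,495],[352,489],[312,70],[313,218]]))]
cr=[("top",[[70,-100,85],[-70,-100,85],[-70,100,85],[70,100,85]],T([[384,129],[551,129],[549,369],[378,367]])),
("scene",[[-70,100,85],[70,100,85],[70,-100,85],[-70,-100,85]],S([[87,235],[265,236],[268,472],[84,472]]))]
for o,x0 in((cup,[800,400,1.57]),(cr,[800,200,1.57])):
  for x in(x0,x0+[0.]):
    a,b=fit(o,x);print(a.round(3));print(b.round(1).tolist())
    P=a
  if o is cup: xc=a
E
```

```text
[505.322 350.059   1.55 ]
[[0.6, -1.1], [-0.2, -1.1], [-0.7, 0.9], [-0.6, 0.4], [0.2, -2.1], [0.3, 0.2], [-0.1, -0.5], [-0.0, -1.2], [0.1, -0.3], [0.5, 0.5], [0.4, -0.6], [-1.5, -0.5], [-0.6, -0.1]]
[504.159 351.786   1.55   -6.488]
[[0.7, -0.2], [-0.4, -0.2], [-0.8, 1.2], [-0.4, 0.7], [0.0, -1.3], [0.2, 0.5], [-0.3, -0.0], [0.0, -0.5], [-0.2, 0.5], [0.1, 0.6], [0.5, -0.4], [-1.4, 0.2], [-0.5, 0.4]]
[538.918 162.29    1.555]
[[-0.3, -0.6], [0.1, -0.3], [-0.2, 0.4], [-0.4, 0.6], [-0.5, -1.8], [-0.5, -0.6], [0.5, 2.1], [-0.4, 0.5]]
[538.699 162.848   1.555  -4.489]
[[-0.3, -0.2], [0.1, -0.0], [-0.3, 0.5], [-0.3, 0.7], [-0.4, -1.3], [-0.6, -0.1], [0.4, 2.4], [-0.3, 0.8]]
```

>>> {"name": "move_arm", "arguments": {"linear": [[0,0,0],[0,0,0],[0,0,0],[0,0,0],[0,0,0],[0,0,0],[0,0,0],[0,0,0]], "turn": [[0,0,-0.0518],[0,0,-0.0518],[0,0,-0.0518],[0,0,-0.0518],[0,0,-0.0518],[0,0,-0.0518],[0,0,-0.0518],[0,0,0]], "grip": [-1,-1,-1,-1,-1,-1,-1,-1], "squeeze": 40}}

```text
time: 1.1
position: [269.5, -618.7, 404.0]
tcp_rot: [-0.001, 0.715, 0.699, 0.0]
ft_force: [0.9, -0.3, -0.1]
grip_width: -0.3
gripper_force: 0.0
```

```bash
cat > d.py <<'E'
import sys
from h import *
from rig import readout
def goal(tip):
    s=readout.get_state(); q=s["tcp_rot"]; M=R.from_quat([*q[1:],q[0]]).as_matrix()
    t=s["position"]+173*M[:,2]; d=M.T@(np.array(tip)-t)
    print("t",round(s["time"],2),"tip",t.round(1),"F",s["ft_force"].round(1),"grip",round(s["grip_width"],1),"\nM",M.round(3).tolist(),"\nd_tool mm",d.round(1),"units",(d/200).round(3))
if __name__=="__main__": goal([float(a) for a in sys.argv[1:4]])
E
python3 d.py 540 150 230
```

```text
t 1.1 tip [ 269.5 -618.5  231. ] F [ 0.9 -0.3 -0.1] grip -0.3 
M [[0.023, 1.0, -0.0], [1.0, -0.023, 0.001], [0.001, -0.0, -1.0]] 
d_tool mm [774.5 253.    1.8] units [3.872 1.265 0.009]
```

>>> {"name": "move_arm", "arguments": {"linear": [[0.24,0.08,0],[0.24,0.08,0],[0.24,0.08,0],[0.24,0.08,0],[0.24,0.08,0],[0.24,0.08,0],[0.24,0.08,0],[0.24,0.08,0],[0.24,0.08,0],[0.24,0.08,0]], "turn": [[0,0,0],[0,0,0],[0,0,0],[0,0,0],[0,0,0],[0,0,0],[0,0,0],[0,0,0],[0,0,0],[0,0,0]], "grip": [-1,-1,-1,-1,-1,-1,-1,-1,-1,-1]}}

```text
time: 2.35
position: [439.7, -140.6, 404.8]
tcp_rot: [0.0, 0.716, 0.698, 0.0]
ft_force: [-0.1, 0.2, 0.0]
grip_width: -0.4
gripper_force: 0.0
```

>>> {"name": "move_arm", "arguments": {"linear": [[0.24,0.08,0],[0.24,0.08,0],[0.24,0.08,0],[0.24,0.08,0],[0.24,0.08,0],[0.15,0.05,0],[0,0,0],[0,0,0]], "turn": [[0,0,0],[0,0,0],[0,0,0],[0,0,0],[0,0,0],[0,0,0],[0,0,0],[0,0,0]], "grip": [-1,-1,-1,-1,-1,-1,-1,-1]}}

```text
time: 3.35
position: [535.0, 125.4, 404.4]
tcp_rot: [-0.0, 0.715, 0.699, -0.0]
ft_force: [-0.1, 1.1, -0.3]
grip_width: 0.1
gripper_force: 0.0
```

```bash
python3 d.py 539 140 45
```

```text
t 3.35 tip [534.8 125.3 231.4] F [-0.1  1.1 -0.3] grip 0.1 
M [[0.022, 1.0, -0.001], [1.0, -0.022, -0.001], [-0.001, -0.001, -1.0]] 
d_tool mm [ 14.9   4.  186.4] units [0.074 0.02  0.932]
```

>>> {"name": "move_arm", "arguments": {"linear": [[0.07,0.02,0],[0,0,0.2],[0,0,0.2],[0,0,0.2],[0,0,0.2],[0,0,0.13],[0,0,0]], "turn": [[0,0,0],[0,0,0],[0,0,0],[0,0,0],[0,0,0],[0,0,0],[0,0,0]], "grip": [-1,-1,-1,-1,-1,-1,-1]}}

```text
time: 4.22
position: [538.5, 139.4, 216.4]
tcp_rot: [-0.002, 0.715, 0.699, -0.002]
ft_force: [0.2, 0.3, 0.7]
grip_width: 0.2
gripper_force: 0.0
```

```bash
python3 d.py 539 110 45
```

```text
t 4.22 tip [537.6 139.3  43.4] F [0.2 0.3 0.7] grip 0.2 
M [[0.022, 1.0, -0.005], [1.0, -0.022, -0.0], [-0.0, -0.005, -1.0]] 
d_tool mm [-29.3   2.1  -1.6] units [-0.146  0.01  -0.008]
```

>>> {"name": "move_arm", "arguments": {"linear": [[-0.05,0,0],[-0.05,0,0],[-0.03,0,0],[-0.02,0,0],[-0.02,0,0],[-0.02,0,0],[-0.02,0,0]], "turn": [[0,0,0],[0,0,0],[0,0,0],[0,0,0],[0,0,0],[0,0,0],[0,0,0]], "grip": [-1,-1,-1,-1,-1,-1,-1]}}

```text
time: 5.1
position: [539.0, 98.3, 219.6]
tcp_rot: [-0.0, 0.715, 0.7, 0.001]
ft_force: [0.5, 5.1, 3.2]
grip_width: -0.1
gripper_force: 2.9
```

>>> {"name": "move_arm", "arguments": {"linear": [[-0.025,0,0],[-0.025,0,0],[-0.025,0,0],[-0.025,0,0],[-0.025,0,0],[-0.025,0,0],[-0.025,0,0],[-0.025,0,0],[-0.025,0,0],[0,0,0]], "turn": [[0,0,0],[0,0,0],[0,0,0],[0,0,0],[0,0,0],[0,0,0],[0,0,0],[0,0,0],[0,0,0],[0,0,0]], "grip": [-1,-1,-1,-1,-1,-1,-1,-1,-1,-1]}}

```text
time: 6.35
position: [538.1, 52.9, 219.5]
tcp_rot: [0.0, 0.714, 0.7, 0.001]
ft_force: [-0.6, 3.8, 4.5]
grip_width: 0.0
gripper_force: 2.2
```

```bash
python3 d.py 539 30 45; python3 - <<'E'
from rig import camera
import cv2
a=camera("top")["color"][130:330,90:300,::-1]; b=camera("scene")["color"][90:270,250:450,::-1]
a=cv2.resize(a,(525,500),interpolation=cv2.INTER_CUBIC)
cv2.imwrite("pics/tc1.png",a); cv2.imwrite("pics/sc1.png",cv2.resize(b,None,fx=3,fy=3,interpolation=cv2.INTER_CUBIC))
E
```

```text
t 6.35 tip [538.3  53.   46.5] F [-0.6  3.8  4.5] grip 0.0 
M [[0.021, 1.0, 0.001], [1.0, -0.021, 0.0], [0.0, 0.001, -1.0]] 
d_tool mm [-23.    1.2   1.5] units [-0.115  0.006  0.008]
```

View pics/sc1.png

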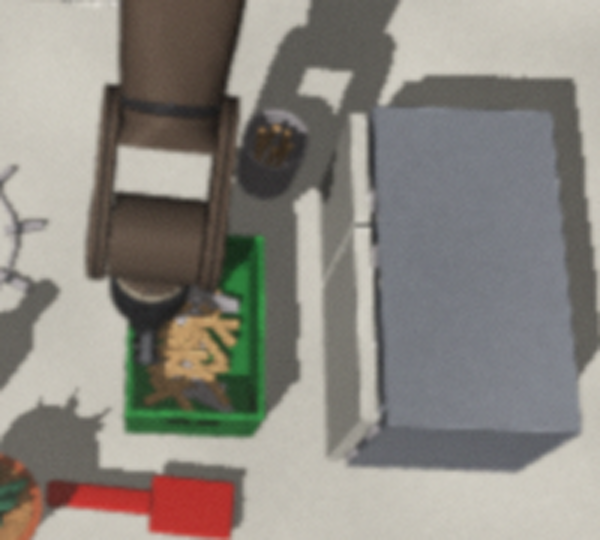

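The crate has moved squarely: its cupboard-side rim runs from (264,238) to (266,412) in the crop. I'll push 24 mm further.

>>> {"name": "move_arm", "arguments": {"linear": [[-0.025,0,0],[-0.025,0,0],[-0.025,0,0],[-0.025,0,0],[-0.02,0,0],[0,0,0],[0.03,0,0],[0.05,0,0],[0,0,0],[0,0,0]], "turn": [[0,0,0],[0,0,0],[0,0,0],[0,0,0],[0,0,0],[0,0,0],[0,0,0],[0,0,0],[0,0,0],[0,0,0]], "grip": [-1,-1,-1,-1,-1,-1,-1,-1,-1,-1]}}

```text
time: 7.7
position: [537.3, 44.9, 218.3]
tcp_rot: [-0.0, 0.714, 0.7, -0.0]
ft_force: [0.4, 0.1, -0.9]
grip_width: 0.2
gripper_force: 0.0
```

>>> {"name": "move_arm", "arguments": {"linear": [[0,0,-0.2],[0,0,-0.2],[0,0,-0.2],[0,0,-0.2],[0,0,0]], "turn": [[0,0,0],[0,0,0],[0,0,0],[0,0,0],[0,0,0]], "grip": [-1,-1,-1,-1,-1]}}

```text
time: 8.32
position: [538.4, 44.5, 383.1]
tcp_rot: [0.003, 0.714, 0.7, 0.003]
ft_force: [-0.5, 0.8, 0.6]
grip_width: 0.1
gripper_force: 0.0
```

```bash
python3 - <<'E'
from rig import camera
from h import *
import cv2
b=camera("scene")["color"][90:270,250:450,::-1]
cv2.imwrite("pics/sc2.png",cv2.resize(b,None,fx=3,fy=3,interpolation=cv2.INTER_CUBIC))
# predicted near-corner pixels (crop) for crate shifts
for s in(70,75,80,85):
    P=place([538.9-.021*s,162.3-s,1.555],np.array([[70,-100,85],[70,100,85]])); print(s,((proj("scene",P)-[250,90]+.5)*3-.5).round(0).tolist())
E
python3 d.py 513.5 215 138
```

```text
70 [[252.0, 417.0], [250.0, 233.0]]
75 [[247.0, 417.0], [246.0, 232.0]]
80 [[242.0, 417.0], [241.0, 232.0]]
85 [[237.0, 417.0], [236.0, 232.0]]
t 8.38 tip [538.4  44.4 207.5] F [-0.6  0.1 -0.6] grip -0.3 
M [[0.021, 1.0, 0.004], [1.0, -0.021, -0.001], [-0.001, 0.004, -1.0]] 
d_tool mm [170.  -28.7  69.3] units [ 0.85  -0.144  0.346]
```

View pics/sc2.png

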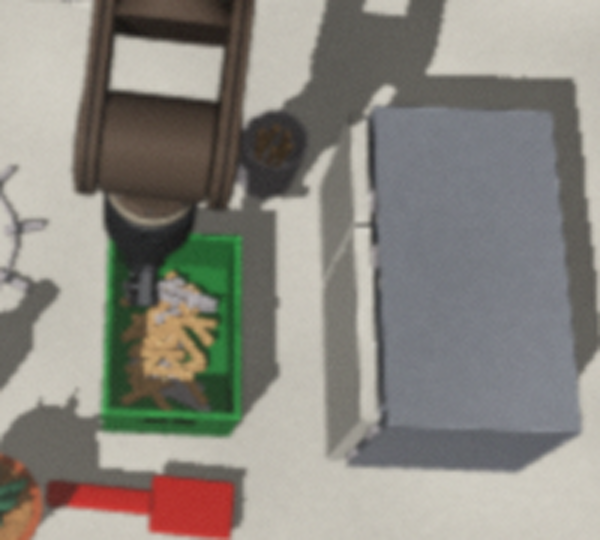

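The crate's near rim is now at (241,237)–(241,414), a shift of about 80 mm, which leaves about 97 mm of clear shelf. The crate is square and the bystanders are undisturbed. Next I tilt the tool toward the door.

>>> {"name": "move_arm", "arguments": {"linear": [[0,0,0],[0,0,0],[0,0,0],[0,0,0],[0,0,0],[0,0,0],[0,0,0]], "turn": [[0,0.04,0],[0,0.04,0],[0,0.04,0],[0,0.04,0],[0,0.04,0],[0,0,0],[0,0,0]], "grip": [-1,-1,-1,-1,-1,-1,-1]}}

```text
time: 9.25
position: [537.3, 44.7, 377.5]
tcp_rot: [-0.216, 0.68, 0.665, 0.219]
ft_force: [0.1, -1.1, 0.7]
grip_width: -0.3
gripper_force: 0.0
```

```bash
python3 d.py 513.5 230 138; python3 -c "
from rig import readout; print(readout.get_state()['joints'].round(2))"
```

```text
t 9.25 tip [539.1 146.1 237.4] F [ 0.1 -1.1  0.7] grip -0.3 
M [[0.018, 1.0, 0.011], [0.81, -0.021, 0.586], [0.586, -0.002, -0.81]] 
d_tool mm [  9.2 -27.1 129.4] units [ 0.046 -0.136  0.647]
[-0.19  0.02  1.96  0.64  1.34 -0.37]
```

>>> {"name": "move_arm", "arguments": {"linear": [[0.01,-0.045,0.215],[0.01,-0.045,0.215],[0.01,-0.045,0.21],[0,0,0],[0,0,0]], "turn": [[0,0,0],[0,0,0],[0,0,0],[0,0,0],[0,0,0]], "grip": [-1,-1,-1,-1,-1]}}

```text
time: 9.88
position: [512.8, 125.2, 279.7]
tcp_rot: [-0.215, 0.679, 0.666, 0.221]
ft_force: [0.7, -0.8, 0.2]
grip_width: -0.1
gripper_force: 0.0
```

```bash
python3 d.py 513.5 241 134
```

```text
t 9.88 tip [515.2 226.8 139.7] F [ 0.7 -0.8  0.2] grip -0.1 
M [[0.016, 1.0, 0.014], [0.809, -0.021, 0.587], [0.587, 0.002, -0.809]] 
d_tool mm [ 8.1 -2.  13. ] units [ 0.041 -0.01   0.065]
```

>>> {"name": "move_arm", "arguments": {"linear": [[0.01,-0.01,0.02],[0.01,0,0.02],[0.008,0,0.006],[0,0,0]], "turn": [[0,0,0],[0,0,0],[0,0,0],[0,0,0]], "grip": [-1,-1,-1,-1]}}

```text
time: 10.38
position: [510.5, 135.4, 274.7]
tcp_rot: [-0.216, 0.679, 0.666, 0.221]
ft_force: [0.0, -0.2, 0.9]
grip_width: -0.2
gripper_force: 0.0
```

>>> {"name": "move_arm", "arguments": {"linear": [[0.008,0,0.006],[0.008,0,0.006],[0,0,0]], "turn": [[0,0,0],[0,0,0],[0,0,0]], "grip": [-1,-1,-1]}}

```text
time: 10.75
position: [510.4, 139.5, 274.5]
tcp_rot: [-0.216, 0.679, 0.666, 0.221]
ft_force: [-0.0, -0.9, 0.0]
grip_width: -0.0
gripper_force: 0.0
```

```bash
python3 d.py 513.5 241 134
```

```text
t 10.75 tip [512.5 241.2 134.5] F [-0.  -0.9  0. ] grip -0.0 
M [[0.017, 1.0, 0.012], [0.809, -0.021, 0.588], [0.588, -0.0, -0.809]] 
d_tool mm [-0.4  1.   0.3] units [-0.002  0.005  0.002]
```

>>> {"name": "move_arm", "arguments": {"linear": [[0.008,0,0.006],[0,0,0]], "turn": [[0,0,0],[0,0,0]], "grip": [-1,-1]}}

```text
time: 11.0
position: [510.5, 141.5, 274.5]
tcp_rot: [-0.216, 0.679, 0.666, 0.221]
ft_force: [-0.4, 1.1, -0.5]
grip_width: -0.1
gripper_force: 0.0
```

>>> {"name": "move_arm", "arguments": {"linear": [[0.008,0,0.006],[0,0,0]], "turn": [[0,0,0],[0,0,0]], "grip": [-1,-1]}}

```text
time: 11.25
position: [510.5, 143.3, 274.4]
tcp_rot: [-0.216, 0.679, 0.666, 0.221]
ft_force: [-0.2, -2.7, -0.2]
grip_width: 0.0
gripper_force: 0.9
```

>>> {"name": "move_arm", "arguments": {"linear": [[0.008,0,0.006],[0,0,0]], "turn": [[0,0,0],[0,0,0]], "grip": [-1,-1]}}

```text
time: 11.5
position: [510.6, 145.1, 274.4]
tcp_rot: [-0.216, 0.679, 0.666, 0.22]
ft_force: [-1.5, -4.7, 2.2]
grip_width: 0.2
gripper_force: 2.0
```

>>> {"name": "move_arm", "arguments": {"linear": [[0.008,0,0.006],[0,0,0]], "turn": [[0,0,0],[0,0,0]], "grip": [-1,-1]}}

```text
time: 11.75
position: [510.7, 146.3, 274.6]
tcp_rot: [-0.215, 0.679, 0.666, 0.219]
ft_force: [-3.5, -9.2, 3.0]
grip_width: 0.1
gripper_force: 4.8
```

>>> {"name": "move_arm", "arguments": {"linear": [[0,0,0],[0,0,0],[-0.08,0,-0.06],[-0.12,0,-0.09],[-0.12,0,-0.09],[0,0,-0.15],[0,0,-0.2],[0,0,-0.2],[0,0,0],[0,0,0]], "turn": [[0,0,0],[0,0,0],[0,0,0],[0,0,0],[0,0,0],[0,0,0],[0,0,0],[0,0,0],[0,0,0],[0,0,0]], "grip": [-1,-1,-1,-1,-1,-1,-1,-1,-1,-1]}}

```text
time: 13.0
position: [507.3, 3.1, 363.7]
tcp_rot: [-0.217, 0.68, 0.665, 0.221]
ft_force: [0.3, 0.2, -0.4]
grip_width: -0.2
gripper_force: 0.0
```

>>> {"name": "move_arm", "arguments": {"linear": [[0,0,0],[0,0,0],[0,0,0],[0,0,0],[0,0,0],[0,0,0],[0,0,0],[0,0,0]], "turn": [[0,0,0],[0,0,0],[0,0,0],[0,0,0],[0,0,0],[0,0,0],[0,0,0],[0,0,0]], "grip": [-1,-1,-1,-1,-1,-1,-1,-1]}}

```text
time: 14.0
position: [507.6, 2.7, 364.6]
tcp_rot: [-0.216, 0.679, 0.665, 0.221]
ft_force: [-0.2, -0.3, 0.4]
grip_width: -0.2
gripper_force: 0.0
```

```bash
python3 d.py 513.5 241 134; python3 - <<'E'
from rig import camera
import cv2
b=camera("scene")["color"][90:270,250:450,::-1]
cv2.imwrite("pics/sc3.png",cv2.resize(b,None,fx=3,fy=3,interpolation=cv2.INTER_CUBIC))
E
```

```text
t 14.0 tip [509.7 104.4 224.7] F [-0.2 -0.3  0.4] grip -0.2 
M [[0.017, 1.0, 0.012], [0.809, -0.021, 0.588], [0.588, 0.0, -0.809]] 
d_tool mm [ 57.3   0.9 153.7] units [0.286 0.004 0.768]
```

View pics/sc3.png

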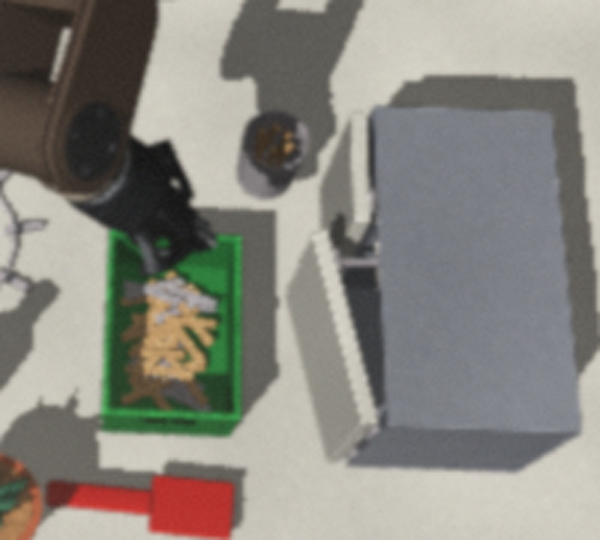

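The wide door stands ajar, with its free edge at (318,235) clear of the closed narrow door. The crate rim is unmoved at column 241, and the fingers are above everything and touching nothing. Handing in.

```bash
python3 -c "
from rig import ticket; print(ticket.hand_in())"
```

```text
the job is handed in; nothing more can be done
None
```

I pushed the crate straight out to about 97 mm of clear shelf (measured from the camera), pressed the wide door once so it sprang ajar, left the narrow door shut and the nearby bystanders in place, and handed the job in; the hand-in returned no verdict.

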